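Load a nut under the sprung keeper of the thread-chasing fixture

ROBOT

A 6-joint arm with a two-finger parallel gripper is mounted at the origin on a cart in front of the work surface, level with it; the furniture and walls round the work are solid. World frame = base frame: x ahead of the robot, y to its left, z up, the work surface at z = 0. Lengths are in mm, angles in degrees, forces in N, time in s.
With the tool pointing down it reaches from about 250 to 775 mm from the base axis. Payload 8.9 kg.
Tool frame: the origin (TCP) lies at the very end of the fingers, on their centre line; the grasp point (between the pads) lies bot.tcp_to_grasp behind it (bot.tcp_to_grasp is the distance from the TCP to the grasp point, in mm); z points along the fingers, x is the direction in which the jaws open and shut, and the axes are right-handed (so a half turn about z gives the same grasp; the last joint's range is limited). The gripper opens to 85 mm and grips with 20 to 120 N. Pads are 22 mm wide; open, the fingers measure 114 mm over their backs; the gripper's body (76 mm by 85 mm) begins 54 mm behind the grasp point. The pads swing forward as they close: fully open they stand 13 mm farther back than shut.
Start: joints at [-85.273, 16.656, -8.789, 64.555, 0, 82.019], TCP at [115.494, -512.137, 231.305] pointing down, gripper open.
Joint ranges: [-144.48, 144.48], [-52.06, 99.96], [-74.48, 78.29], [-112.23, 115.85], [-86.99, 84.42], [-180, 180]. Speed limits (degrees/s): [127.2, 127.2, 159.86, 180, 180, 180].

INTERFACE

Orientations are given as a 3x3 rotation matrix whose columns are the frame's x, y, z axes.
In Python, from station import bot gives the robot as it stands.
- The arm moves only by the tool jog_arm, never from a script. Its argument "steps" is a list of rows, each an object of numbers: "x", "y", "z": the shift along the tool's x, y, z in m; "ax", "ay", "az": the turn, a rotation vector about the tool's x, y, z in rad; "hand": the opening, from -1 (shut) to 1 (fully open), so that 0 is half open. In form: [{"x": .., "y": .., "z": .., "ax": .., "ay": .., "az": .., "hand": ..}, ...]. A call has 1 to 10 rows; each row is the pose to reach, as a shift and turn from the pose commanded when the call began, along the tool's axes at that moment; what a row does not reach only later rows make up. A row lasts 1/10 s, in which the tool goes at most 50 mm and 8.59 degrees, less where a joint would pass 70% of its speed; a pose out of reach is approached as far as the arm can. A call with a gripper value outside its range is refused whole. The fingers move at their own pace and stop on an object; the grip force is fixed at half the most. Time passes only in rows, so rows that repeat a pose let the fingers close. It gives the time, the measured TCP pose, the force and the opening at its end, in the units of the state.
- bot.read_state(): the state, without advancing time (a new reading comes with each control period).
- bot.camera(name): name is "scene" or "top"; returns the picture (384x512x3 uint8, blue, green, red); there is no depth.
- bot.camera_params(name): a dict with "fov_y" (degrees; the focal length in pixels is half the picture's height over the tangent of half this angle, whatever the lens; pixels are square), "cx", "cy" (the principal point, pixels), "distortion" ([k1, k2, p1, p2, k3] as OpenCV has them; the pictures are not rectified), "xyz" and "rotation" of the camera in the world. Camera axes: x right, y down, z forward; pixel columns grow to the right and rows downward; lengths in mm; the calibration is good to about 2 mm. A picture is of the moment at which its call begins. camera_params takes no time and is no camera call.
- bot.hand_in(): hands the job in, once; it reports no verdict.
Trained networks look in the newest picture that a camera, given by its name, has taken for a name from the list of things; names that differ only in an ending like _2 or _b are one class to them, and where a whole thing is asked for, a point or a joint stands for the part that bears it (a point fixed in the world has none). Each returns a list of dicts, best first, with "confidence" (0 to 1); they miss things now and then, are a little off and sometimes report something else, mostly with a low value. They report only what shows in the picture. A call takes as long as a camera call. They do not tell look-alikes from the thing itself.
- bot.cut_out(camera, thing): "mask" (384x512 bool, what is visible of it).
- bot.place_of(camera, thing): "xyz" ([x, y, z] in mm, in world coordinates, good to about 4 mm: a listed point, or the origin of a listed thing).
The state is a dict: "t": time; "q": joint angles; "dq": joint speeds; "tau": joint torques, N m; "tool_pos": TCP position; "ee_rot": TCP orientation; "ft_force": force on the tool from outside, world axes, zero at the start; "ft_torque": the same for the moment, N m; "opening": finger opening in mm.
Only numpy, scipy, OpenCV 4.12 (cv2) and the standard library are available. Lean on these libraries where they do the work, as an engineer would, in place of code of your own. Each camera call takes 0.05 s, during which the arm holds its last target.

TASK

Load the rusty nut into the thread-chasing fixture: press the red thumb bar down with one fingertip so that the sprung keeper lifts, and while you keep it open, push the nut along its track with the other fingertip, under the keeper and fully home in the V nest. Then take the fingers away so that the keeper comes down on the nut. The nut is only pushed, never picked up or tipped, and the other two nuts, the bolt and the oil can round the fixture stay where they are.

Things in the scene. Friction and masses are not known exactly. Their poses are not given: they have to be found in the camera images.
- fixture: Dark steel fixture bolted to the bench: base plate 182 x 118 x 10 mm, its top is the bed. Origin at bench level under the nest's centre; x is the way the nut is pushed in (plate from x = -140 to +42 mm), y to the left of that (plate from -40 to +78 mm), z up. Other entries give x, y in this frame. On the right of the track, y < -26 mm, only bolt heads stand up.
- nest (a point): Nest centre on the bed, 10 mm above the bench: the nut's origin when fully home. A 14 mm high steel V (120 degrees, open to -x) takes the nut's leading corner. Before it runs the track, x = -98 to -1 mm: two rails 10 mm high, 31.4 mm apart (inner faces y = +-15.7 mm), that guide two flats of the nut so that it cannot turn; mouth flared from x = -110 mm.
- keeper_pin (a point): Middle of the keeper's hinge pin: along x at y = +40 mm, 28 mm above the bench, a 10 mm tube from x = -112 to +20 mm, between two posts at x = -117 and +25 mm (10 mm wide, tops 35 mm above the bench). This point is at x = -46 mm.
- keeper (a joint): Angle of the sprung keeper, rad. 0: shut; 0.15: resting level on a nut in the nest; 0.3: 3 mm clear of the nut; 0.65: end stop. A steel fork, two prongs (x = -12.5 to -8 and +9 to +15 mm) reaching from the hinge over the nest to y = -17 mm. Shut it hangs 18 mm above the bed and stops a nut with its centre about 30 mm short of the nest. Springs shut by itself.
- thumb_mid (a point): Top of the red thumb bar at mid-length: a round bar 10 mm thick fixed to the keeper, along x from x = -112 to -12 mm at y = +70 mm, 30 mm outside the hinge pin, joined to it by a 3 mm plate. Its top is 33 mm above the bench with the keeper shut; pressed to 24 mm the keeper stands at 0.3 rad, to 20 mm at 0.45, to 16 mm at 0.6. 3 N start it, 7 N hold it at 0.5. A fingertip can slide along it.
- rusty_nut: Rusty brown hexagon nut, 30 mm across flats, 34 mm across corners, 24 mm high, 60 to 110 g, standing flat between the rails of the track with its centre 45 to 72 mm before the nest. Origin: centre of its underside; z up through the bore; its y axis passes through two opposite corners and lies along the track.
- black_nut: Black hexagon nut, 24 mm across flats, 19 mm high, on the bench to the right of the fixture; stays there. Origin: centre of its underside.
- grey_nut: Grey hexagon nut, 19 mm across flats, 16 mm high, on the bench to the right of the fixture; stays there. Origin: centre of its underside.
- rusty_bolt: Rusty bolt standing on its head, 27 mm across, 65 mm high, on the bench to the right of the fixture; stays there. Origin: centre of its underside.
- oil_can: Green oil can with a thin spout, 68 x 85 mm, 176 mm high, on the bench behind the fixture; stays there. Origin: centre of its underside.
Mind the look-alikes: they are no part of the job. What is shaped like the rusty_nut but orange is not meant.

How it is judged (in metres and radians):
On the way, in this order (a step that is already met when the one before it is completed fails the run):
1. a fingertip holds the keeper up by its thumb bar while the nut is still short of the nest (value of joint keeper above 0.25 rad and contact force between the fingers and keeper above 0.3 N and horizontal distance between rusty_nut and nest above 0.015 m), for 0.1 s.
2. the nut is home in the nest with the keeper still held up by the fingertip (value of joint keeper above 0.22 rad and contact force between the fingers and keeper above 0.3 N and horizontal distance between rusty_nut and nest below 0.004 m), for 0.1 s.
At the end, for the whole second after the job is handed in: The nut stands flat and still on the bed within 4 mm of the nest's centre, and the keeper rests on it (joint 0.09 to 0.21 rad) (horizontal distance between rusty_nut and nest below 0.004 m and value of joint keeper between 0.09 and 0.21 rad and z of rusty_nut in the frame of fixture between 0.006 and 0.013 m and angle between rusty_nut's own z axis and vertical below 0.1 rad and linear speed of rusty_nut below 0.01 m/s); the robot touches nothing.
It fails at once if the rusty nut is lifted more than 8 mm off the bed (z of rusty_nut in the frame of fixture above 0.018 m).
It fails at once if the rusty nut is tipped (angle between rusty_nut's own z axis and vertical above 0.35 rad).
It fails at once if a nut, the bolt or the oil can standing round the fixture is moved more than 15 mm (distance of any of black_nut, grey_nut, rusty_bolt, oil_can from where it was at the start of the episode above 0.015 m).
It also fails if it takes over 35 s, if anything falls off the work surface, if the arm or the gripper's body presses on something with over 40 N, if the wrist force passes 120 N, or if a joint passes its speed limit or range.

## Working session

There is one attempt and no reset: what is moved stays moved. The work goes in short steps, Python scripts to look and compute and a tool call to move; the robot and the scene stay as the last step left them, time stands still between calls to the robot, and variables do not carry over. Pictures are saved under pics/ and viewed, and the job is handed in when it is done.

Besides the shell and the picture viewer there is one more tool, called after "Call:" as name(argument=value, ...), one argument or row to a line, values as JSON. jog_arm: Moves the arm, as the interface text tells. Its arguments: {"type":"object","properties":{"steps":{"type":"array","items":{"type":"object","properties":{"x":{"type":"number"},"y":{"type":"number"},"z":{"type":"number"},"ax":{"type":"number"},"ay":{"type":"number"},"az":{"type":"number"},"hand":{"type":"number"}}}}},"required":["steps"]}

```bash
mkdir -p pics; ls; python3 - <<'E'
from station import bot
import cv2,numpy as np
s=bot.read_state();print({k:np.round(v,3).tolist() for k,v in s.items()}, bot.tcp_to_grasp)
for c in("scene","top"):
    cv2.imwrite(f"pics/{c}0.png",bot.camera(c));p=bot.camera_params(c);print(p)
    for n in ("fixture","nest","keeper_pin","thumb_mid","rusty_nut","black_nut","grey_nut","rusty_bolt","oil_can"):
        print(c,n,[(np.round(d["xyz"],1).tolist(),round(d["confidence"],2)) for d in bot.place_of(c,n)])
E
```

```text
pics
{'t': 0.0, 'q': [-85.272, 16.69, -8.834, 64.553, 0.001, 82.02], 'dq': [-0.069, -0.038, 0.027, 0.059, 0.004, 0.002], 'tau': [0.002, -53.715, 33.137, 0.016, -0.0, -0.0], 'tool_pos': [115.477, -511.678, 230.703], 'ee_rot': [[0.22, -0.976, -0.0], [-0.976, -0.22, 0.001], [-0.001, -0.0, -1.0]], 'ft_force': [-0.92, -0.754, -0.769], 'ft_torque': [-0.015, 0.039, -0.033], 'opening': 85.492} 18.700000000000003
{'fov_y': 42.11272219959074, 'cx': 268.80336286315537, 'cy': 190.98657816109684, 'distortion': array([-0.16308909,  0.        ,  0.        ,  0.        ,  0.        ]), 'xyz': array([ 254.24592315, -610.83633443,  729.3780551 ]), 'rotation': array([[ 0.89689992, -0.32184301,  0.3032946 ],
       [-0.44185235, -0.62370051,  0.64479778],
       [-0.01835866, -0.7123305 , -0.70160403]])}
scene fixture [([530.6, -23.2, 1.9], 0.81), ([482.3, 63.3, 30.0], 0.52)]
scene nest [([523.9, -28.8, 8.5], 0.91)]
scene keeper_pin [([483.7, 25.8, 30.0], 0.96), ([395.7, -63.7, -0.5], 0.44)]
scene thumb_mid [([485.2, 58.9, 30.1], 0.8)]
scene rusty_nut [([425.9, -157.1, 0.5], 0.81), ([458.3, -3.0, 10.7],
[... 445 characters left out ...]
886]), 'rotation': array([[-0.08476369, -0.97059894,  0.22528383],
       [-0.99639159,  0.083555  , -0.01491203],
       [-0.00434999, -0.22573492, -0.97417905]])}
top fixture [([523.2, -20.3, 2.3], 0.71), ([474.8, 60.8, 37.8], 0.33)]
top nest [([521.3, -24.3, 1.6], 0.87)]
top keeper_pin []
top thumb_mid [([478.1, 60.1, 34.9], 0.96), ([454.5, -8.3, 11.5], 0.57)]
top rusty_nut [([458.6, -4.0, 11.5], 0.66), ([422.2, 140.6, 0.6], 0.5), ([426.2, -158.8, -1.8], 0.4)]
top black_nut [([453.0, -76.7, 0.2], 0.38)]
top grey_nut [([430.2, -75.5, -1.1], 0.45)]
top rusty_bolt [([478.2, 60.5, 34.6], 0.57), ([388.9, -68.0, 1.4], 0.47)]
top oil_can [([697.5, -40.1, -2.3], 0.6), ([526.4, -21.2, 0.9], 0.27)]
```

View pics/scene0.png

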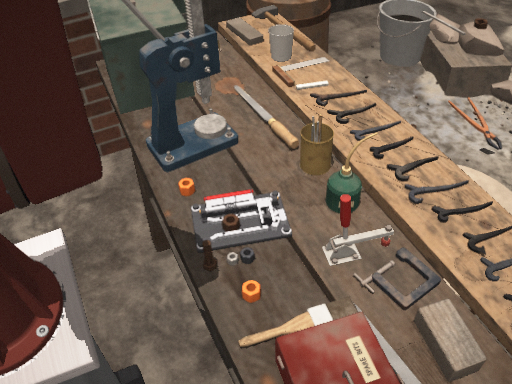

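View pics/top0.png

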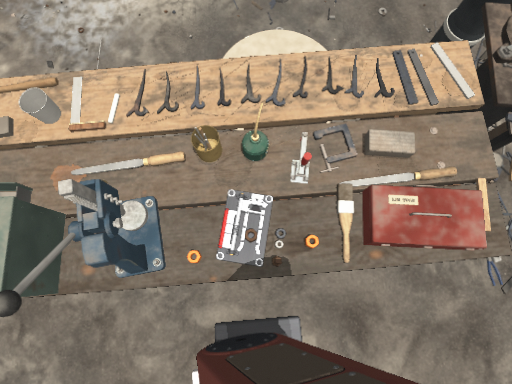

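```bash
python3 - <<'E'
import cv2
a=cv2.imread("pics/scene0.png");cv2.imwrite("pics/sc_zoom.png",cv2.resize(a[175:275,180:300],None,fx=6,fy=6,interpolation=cv2.INTER_CUBIC)[:600,:720])
a=cv2.imread("pics/top0.png");cv2.imwrite("pics/top_zoom.png",cv2.resize(a[180:270,205:295],None,fx=6.6,fy=6.6,interpolation=cv2.INTER_CUBIC))
E
```

```text
(no output)
```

View pics/sc_zoom.png

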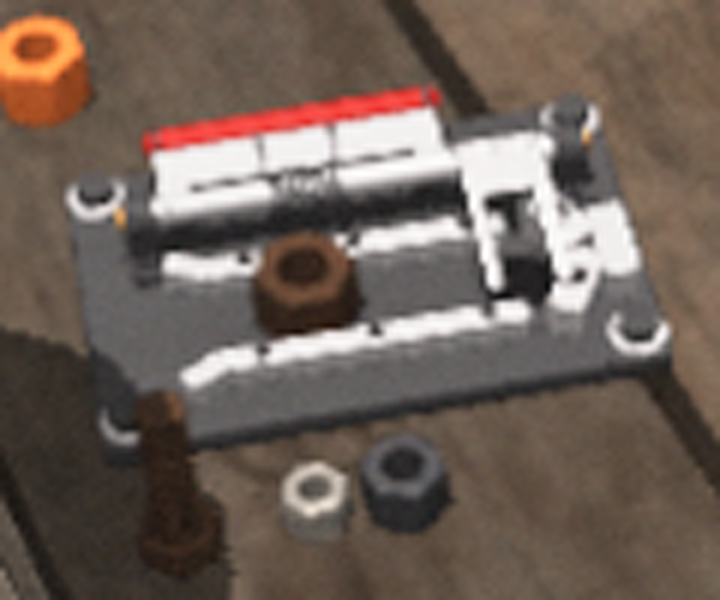

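View pics/top_zoom.png

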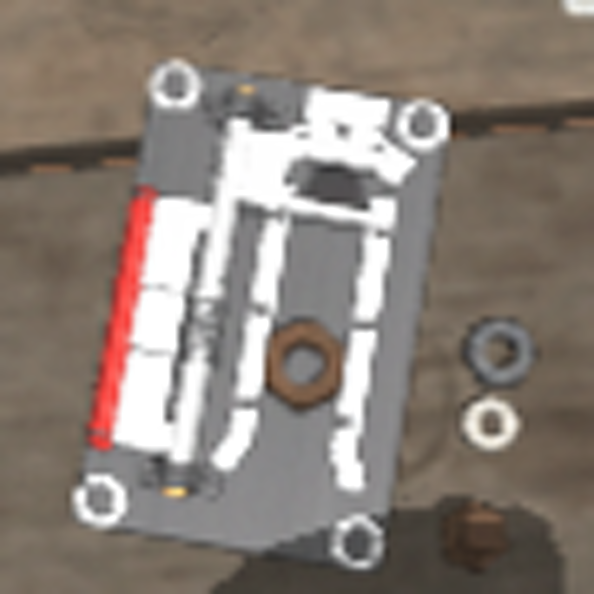

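```bash
cat > h.py <<'E'
import numpy as np,cv2
from station import bot
def proj(c,P):
    p=bot.camera_params(c);f=192/np.tan(np.radians(p["fov_y"]/2))
    K=np.array([[f,0,p["cx"]],[0,f,p["cy"]],[0,0,1]]);R=p["rotation"].T
    return cv2.projectPoints(np.asarray(P,float).reshape(-1,3),cv2.Rodrigues(R)[0],-R@p["xyz"],K,p["distortion"])[0].reshape(-1,2)
def F(v,P):
    c,s=np.cos(v[2]),np.sin(v[2]);P=np.asarray(P,float).reshape(-1,3)
    return P@np.array([[c,-s,0],[s,c,0],[0,0,1]]).T+[v[0],v[1],0]
E
cat > fit.py <<'E'
from h import *
from scipy.optimize import least_squares
zt=lambda u:(np.array(u)+.5)/6.6-.5+[205,180]
zs=lambda u:(np.array(u)+.5)/6-.5+[180,175]
top=[((147,190),(-12,70,33)),((101,447),(-112,70,33)),((152,62),(42,78,10)),((452,97),(42,-40,10)),((385,572),(-140,-40,10)),((78,522),(-140,78,10))]
sc=[((437,93),(-12,70,33)),((148,137),(-112,70,33)),((670,360),(42,-40,10)),((105,450),(-140,-40,10)),((68,188),(-140,78,10)),((598,100),(42,78,10))]
def res(v):
    r=proj("top",F(v,[q for _,q in top]))-zt([u for u,_ in top])
    s=proj("scene",F(v,[q for _,q in sc]))-zs([u for u,_ in sc])
    # per-camera image offset (calibration error)
    return np.concatenate([(r-v[3:5]).ravel(),(s-v[5:7]).ravel(),v[3:]*.7])
o=least_squares(res,[522,-25,-.29,0,0,0,0],loss="soft_l1",x_scale=[10,10,.1,1,1,1,1]);v=o.x
print(v,np.degrees(v[2]));print(np.round(o.fun[:-4].reshape(-1,2),2).tolist())
n=least_squares(lambda a:np.concatenate([(proj("top",F(v,[a[0],a[1],34]))-v[3:5]-zt((304,364))).ravel(),(proj("scene",F(v,[a[0],a[1],34]))-v[5:7]-zs((304,265))).ravel()]),[-65,0])
print("nut",n.x,n.fun)
np.save("v.npy",v)
for c,off,S,o2 in(("top",(205,180),6.6,v[3:5]),("scene",(180,175),6,v[5:7])):
    a=cv2.imread(f"pics/{c}0.png")[off[1]:off[1]+(90 if c=="top" else 100),off[0]:off[0]+(90 if c=="top" else 120)]
    a=cv2.resize(a,None,fx=S,fy=S,interpolation=cv2.INTER_CUBIC)
    def pl(P,col):
        q=(proj(c,F(v,P))-o2-off+.5)*S;cv2.polylines(a,[q.round().astype(int)],True,col,1)
    pl([(-140,-40,10),(42,-40,10),(42,78,10),(-140,78,10)],(0,255,0))
    pl([(-112,70,33),(-12,70,33)],(255,0,0));pl([(-98,15.7,20),(-1,15.7,20)],(255,255,0));pl([(-98,-15.7,20),(-1,-15.7,20)],(255,255,0))
    for z in(10,34):
        pl([(n.x[0]+17.3*np.cos(t),n.x[1]+17.3*np.sin(t),z) for t in np.arange(6)*np.pi/3],(0,255,255))
    cv2.imwrite(f"pics/fit_{c}.png",a)
E
python3 fit.py
```

```text
[ 5.23647085e+02 -2.43662385e+01 -2.43924391e-01 -2.27748191e-01
  1.07009826e-02 -2.37953065e-02 -1.05799289e-01] -13.975838133876495
[[0.16, -0.85], [-0.03, 0.13], [0.69, -0.61], [0.21, 1.08], [-0.4, 0.22], [-0.83, 0.1], [0.74, -0.14], [-0.76, 0.7], [1.47, -0.97], [0.06, 0.92], [-0.4, -0.26], [-0.6, -0.21]]
nut [-69.35189053   1.69711492] [-0.32765698 -0.20320218 -0.04952494  0.38981276]
```

View pics/fit_top.png

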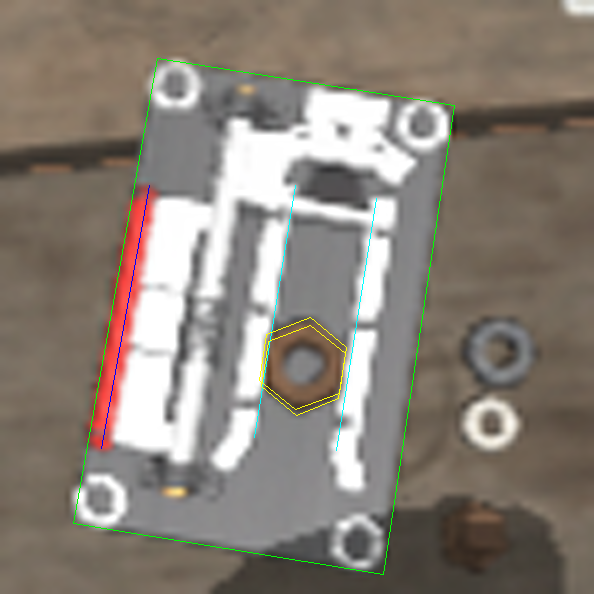

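View pics/fit_scene.png

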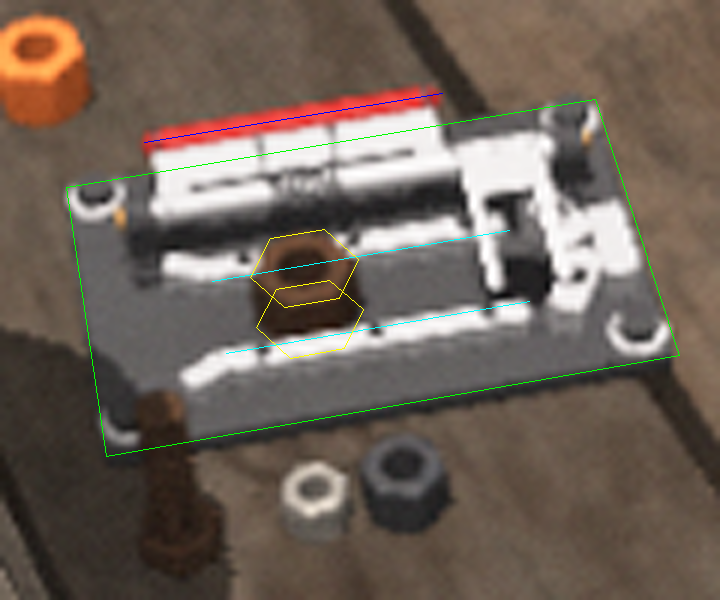

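```bash
cat >> h.py <<'E'
def v2():
    v=np.load("v.npy")[:3].copy();v[:2]+=1.3*np.array([-np.sin(v[2]),np.cos(v[2])]);return v
def move(x,y,z,yawoff=0):
    "fixture-frame TCP target -> shift in tool axes (m) and rotvec"
    from scipy.spatial.transform import Rotation as Ro
    s=bot.read_state();v=v2();R=np.array(s["ee_rot"]);p=np.array(s["tool_pos"])
    g=F(v,[x,y,z])[0];a=v[2]+np.pi/2+yawoff
    T=np.array([[np.cos(a),np.sin(a),0],[np.sin(a),-np.cos(a),0],[0,0,-1]])
    c,s_=np.cos(v[2]),np.sin(v[2]);q=np.array([[c,s_],[-s_,c]])@(p[:2]-v[:2])
    print("t",s["t"],"tcp",p.round(1),"fix",q.round(1),"open",s["opening"],"ft",np.round(s["ft_force"],1))
    print("target",g.round(1),"shift",(R.T@(g-p)/1000).round(4),"rv",Ro.from_matrix(R.T@T).as_rotvec().round(4))
E
python3 -c "
from h import *
move(-103,36,231);move(-103,36,80)"
```

```text
t 1.0 tcp [ 115.5 -512.1  231.3] fix [-278.3 -573.2] open 85.9540074656198 ft [-0.3 -0.1 -0.2]
target [432.7  36.7 231. ] shift [-4.656e-01 -4.302e-01  3.000e-04] rv [ 0.      0.     -2.6759]
t 1.0 tcp [ 115.5 -512.1  231.3] fix [-278.3 -573.2] open 85.9540074656198 ft [-0.3 -0.1 -0.2]
target [432.7  36.7  80. ] shift [-0.4656 -0.4302  0.1513] rv [ 0.      0.     -2.6759]
```

Call:
jog_arm(
  steps=[
    {"x": -0.2328, "y": -0.2151, "z": 0, "az": -1.338, "hand": 0.35},
    {"x": -0.2328, "y": -0.2151, "z": 0, "az": -1.338, "hand": 0.35},
    {"x": -0.2328, "y": -0.2151, "z": 0, "az": -1.338, "hand": 0.35},
    {"x": -0.2328, "y": -0.2151, "z": 0, "az": -1.338, "hand": 0.35},
    {"x": -0.2328, "y": -0.2151, "z": 0, "az": -1.338, "hand": 0.35},
    {"x": -0.4656, "y": -0.4302, "z": 0, "az": -2.676, "hand": 0.35},
    {"x": -0.4656, "y": -0.4302, "z": 0, "az": -2.676, "hand": 0.35},
    {"x": -0.4656, "y": -0.4302, "z": 0, "az": -2.676, "hand": 0.35},
    {"x": -0.4656, "y": -0.4302, "z": 0, "az": -2.676, "hand": 0.35},
    {"x": -0.4656, "y": -0.4302, "z": 0, "az": -2.676, "hand": 0.35},
  ],
)

```text
schema error: expected keys x, y, z, ax, ay, az, hand
```

```bash
python3 -c "
from h import *
move(-103,36,231);move(-103,36,80)"
```

```text
t 1.0 tcp [ 115.5 -512.1  231.3] fix [-278.3 -573.2] open 85.9540074656198 ft [-0.3 -0.1 -0.2]
target [432.7  36.7 231. ] shift [-4.656e-01 -4.302e-01  3.000e-04] rv [ 0.      0.     -2.6759]
t 1.0 tcp [ 115.5 -512.1  231.3] fix [-278.3 -573.2] open 85.9540074656198 ft [-0.3 -0.1 -0.2]
target [432.7  36.7  80. ] shift [-0.4656 -0.4302  0.1513] rv [ 0.      0.     -2.6759]
```

All keys are needed in each row.

Call:
jog_arm(
  steps=[
    {"x": -0.466, "y": -0.43, "z": 0, "ax": 0, "ay": 0, "az": -2.676, "hand": 0.35},
    {"x": -0.466, "y": -0.43, "z": 0, "ax": 0, "ay": 0, "az": -2.676, "hand": 0.35},
    {"x": -0.466, "y": -0.43, "z": 0, "ax": 0, "ay": 0, "az": -2.676, "hand": 0.35},
    {"x": -0.466, "y": -0.43, "z": 0, "ax": 0, "ay": 0, "az": -2.676, "hand": 0.35},
    {"x": -0.466, "y": -0.43, "z": 0, "ax": 0, "ay": 0, "az": -2.676, "hand": 0.35},
    {"x": -0.466, "y": -0.43, "z": 0, "ax": 0, "ay": 0, "az": -2.676, "hand": 0.35},
    {"x": -0.466, "y": -0.43, "z": 0, "ax": 0, "ay": 0, "az": -2.676, "hand": 0.35},
    {"x": -0.466, "y": -0.43, "z": 0, "ax": 0, "ay": 0, "az": -2.676, "hand": 0.35},
    {"x": -0.466, "y": -0.43, "z": 0, "ax": 0, "ay": 0, "az": -2.676, "hand": 0.35},
    {"x": -0.466, "y": -0.43, "z": 0, "ax": 0, "ay": 0, "az": -2.676, "hand": 0.35},
  ],
)

```text
t: 2.0
tool_pos: [366.2, -77.2, 231.7]
ee_rot: [[0.988, 0.156, 0.001], [0.156, -0.988, -0.001], [0.001, 0.001, -1.0]]
ft_force: [1.2, -0.8, 0.4]
opening: 57.5
```

```bash
python3 -c "
from h import *
move(-103,36,231);move(-103,36,80)"
```

```text
t 2.0 tcp [366.2 -77.2 231.7] fix [-140.   -90.6] open 57.48619781802028 ft [ 1.2 -0.8  0.4]
target [432.7  36.7 231. ] shift [ 0.0835 -0.1021  0.0007] rv [ 1.4000e-03 -5.0000e-04 -1.1699e+00]
t 2.0 tcp [366.2 -77.2 231.7] fix [-140.   -90.6] open 57.48619781802028 ft [ 1.2 -0.8  0.4]
target [432.7  36.7  80. ] shift [ 0.0833 -0.1022  0.1517] rv [ 1.4000e-03 -5.0000e-04 -1.1699e+00]
```

Call:
jog_arm(
  steps=[
    {"x": 0.0835, "y": -0.102, "z": 0, "ax": 0, "ay": 0, "az": -1.17, "hand": 0.35},
    {"x": 0.0835, "y": -0.102, "z": 0, "ax": 0, "ay": 0, "az": -1.17, "hand": 0.35},
    {"x": 0.0835, "y": -0.102, "z": 0, "ax": 0, "ay": 0, "az": -1.17, "hand": 0.35},
    {"x": 0.0835, "y": -0.102, "z": 0, "ax": 0, "ay": 0, "az": -1.17, "hand": 0.35},
    {"x": 0.0835, "y": -0.102, "z": 0, "ax": 0, "ay": 0, "az": -1.17, "hand": 0.35},
    {"x": 0.0835, "y": -0.102, "z": 0.08, "ax": 0, "ay": 0, "az": -1.17, "hand": 0.35},
    {"x": 0.0835, "y": -0.102, "z": 0.12, "ax": 0, "ay": 0, "az": -1.17, "hand": 0.35},
    {"x": 0.0835, "y": -0.102, "z": 0.16, "ax": 0, "ay": 0, "az": -1.17, "hand": 0.35},
    {"x": 0.0835, "y": -0.102, "z": 0.16, "ax": 0, "ay": 0, "az": -1.17, "hand": 0.35},
    {"x": 0.0835, "y": -0.102, "z": 0.16, "ax": 0, "ay": 0, "az": -1.17, "hand": 0.35},
  ],
)

```text
t: 3.0
tool_pos: [431.6, 34.4, 70.8]
ee_rot: [[0.251, 0.968, -0.003], [0.968, -0.251, 0.0], [-0.0, -0.003, -1.0]]
ft_force: [0.4, 0.8, -0.3]
opening: 57.5
```

```bash
python3 - <<'E'
from h import *
for c,o in(("top",(205,180)),("scene",(180,175))):
    a=bot.camera(c);cv2.imwrite(f"pics/{c}1.png",a)
    cv2.imwrite(f"pics/{c}1z.png",cv2.resize(a[o[1]-25:o[1]+95,o[0]-10:o[0]+120],None,fx=5,fy=5,interpolation=cv2.INTER_CUBIC))
move(-103,36,45)
E
```

```text
t 3.1 tcp [434.1  34.2  73.1] fix [-101.    33.9] open 57.78342652825553 ft [ 0.1 -1.   0.8]
target [432.7  36.7  45. ] shift [ 0.0021 -0.002   0.028 ] rv [ 0.0021 -0.0004 -0.0086]
```

View pics/scene1z.png

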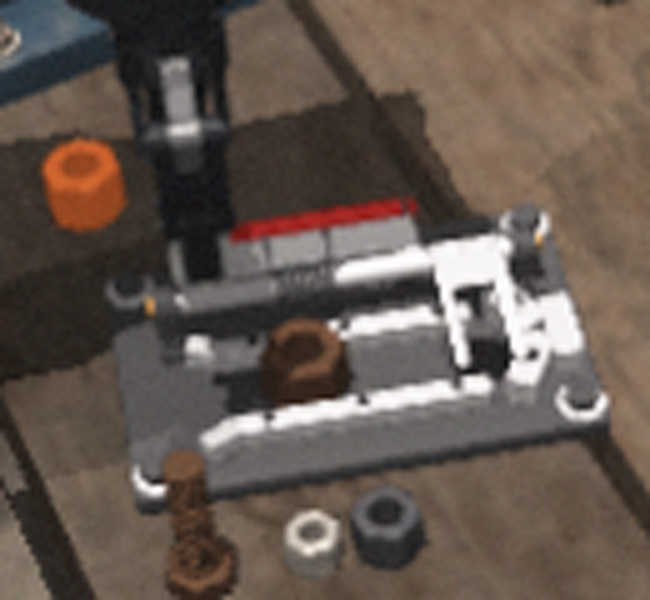

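View pics/top1z.png

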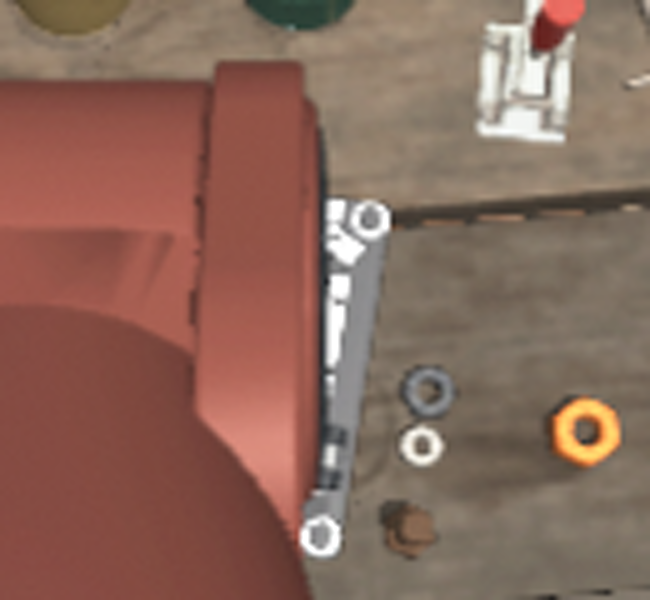

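```bash
python3 - <<'E'
from h import *
for i in range(4):
    move(-103,36,45)
    bot.camera("scene")
v=v2()
for z in(73,78,83):
  for yy in(-2,70): print(z,yy,((proj("scene",F(v,[[-112,yy,z],[-90,yy,z]]))-[170,150]+.5)*5).round().tolist())
E
```

```text
t 3.1 tcp [434.1  34.2  73.1] fix [-101.    33.9] open 57.78342652825553 ft [ 0.1 -1.   0.8]
target [432.7  36.7  45. ] shift [ 0.0021 -0.002   0.028 ] rv [ 0.0021 -0.0004 -0.0086]
t 3.15 tcp [434.6  34.1  73.4] fix [-100.6   34. ] open 57.392474874350526 ft [0.3 0.2 0. ]
target [432.7  36.7  45. ] shift [ 0.002  -0.0025  0.0284] rv [ 0.0034 -0.0006 -0.0081]
t 3.2 tcp [434.6  34.2  73.4] fix [-100.6   34. ] open 57.67162822849941 ft [-0.8 -0.5 -0.6]
target [432.7  36.7  45. ] shift [ 0.002  -0.0026  0.0284] rv [ 0.0038 -0.0006 -0.0075]
t 3.25 tcp [434.4  34.2  73.2] fix [-100.7   33.9] open 58.00543793288432 ft [-0.2 -1.  -0.4]
target [432.7  36.7  45. ] shift [ 0.002  -0.0024  0.0282] rv [ 0.0036 -0.0005 -0.0071]
73 -2 [[181.0, 300.0], [241.0, 290.0]]
73 70 [[158.0, 167.0], [215.0, 158.0]]
78 -2 [[180.0, 291.0], [240.0, 281.0]]
78 70 [[157.0, 158.0], [213.0, 148.0]]
83 -2 [[178.0, 281.0], [238.0, 271.0]]
83 70 [[155.0, 148.0], [212.0, 139.0]]
```

```bash
python3 - <<'E'
from h import *
a=cv2.imread("pics/scene1.png")[170:240,185:255]
v=v2()
b=cv2.convertScaleAbs(cv2.resize(a,None,fx=8,fy=8,interpolation=cv2.INTER_CUBIC),alpha=1.6,beta=30)
for z in(73,79):
    for y0 in(-2,): 
        q=(proj("scene",F(v,[[-112,y0-7,z],[-90,y0-7,z],[-90,y0+7,z],[-112,y0+7,z]]))-[185,170]+.5)*8
        cv2.polylines(b,[q.round().astype(int)],True,(0,255,0),1)
cv2.imwrite("pics/z2.png",b)
E
```

```text
(no output)
```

View pics/z2.png

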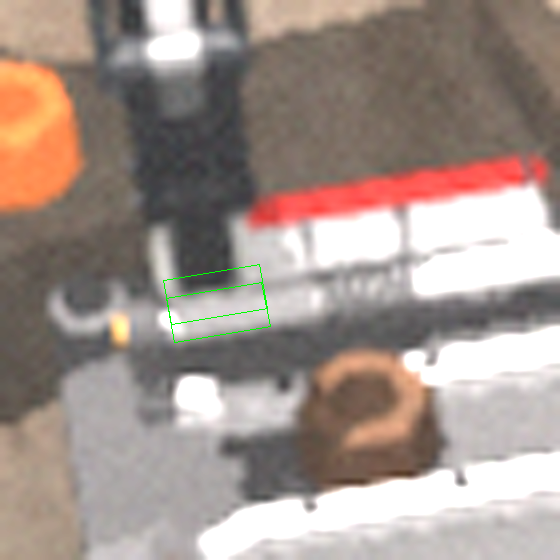

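Call:
jog_arm(
  steps=[
    {"x": 0.002, "y": -0.001, "z": 0.015, "ax": 0, "ay": 0, "az": -0.008, "hand": 0.35},
    {"x": 0.002, "y": -0.001, "z": 0.03, "ax": 0, "ay": 0, "az": -0.008, "hand": 0.35},
    {"x": 0.002, "y": -0.001, "z": 0.035, "ax": 0, "ay": 0, "az": -0.008, "hand": 0.35},
    {"x": 0.002, "y": -0.001, "z": 0.035, "ax": 0, "ay": 0, "az": -0.008, "hand": 0.35},
  ],
)

```text
t: 3.7
tool_pos: [432.1, 36.5, 36.5]
ee_rot: [[0.24, 0.971, -0.0], [0.971, -0.24, 0.0], [-0.0, -0.0, -1.0]]
ft_force: [-0.4, 0.2, 0.6]
opening: 57.3
```

```bash
cat >> h.py <<'E'
def snap(name,tip=None):
    a=bot.camera("scene");cv2.imwrite(f"pics/{name}_full.png",a)
    b=cv2.convertScaleAbs(cv2.resize(a[170:245,185:285],None,fx=8,fy=8,interpolation=cv2.INTER_CUBIC),alpha=1.3,beta=20)
    if tip is not None:
        v=v2()
        for y0 in(tip[1]-36,tip[1]+36):
            q=(proj("scene",F(v,[[tip[0]-11,y0-7,tip[2]],[tip[0]+11,y0-7,tip[2]],[tip[0]+11,y0+7,tip[2]],[tip[0]-11,y0+7,tip[2]]]))-[185,170]+.5)*8
            cv2.polylines(b,[q.round().astype(int)],True,(0,255,0),1)
    cv2.imwrite(f"pics/{name}.png",b)
E
python3 - <<'E'
from h import *
move(-102,36,36)
snap("s3",(-102,36,44))
move(-102,36,36)
E
```

```text
t 3.7 tcp [432.1  36.5  36.5] fix [-103.5   35.7] open 57.285587567421246 ft [-0.4  0.2  0.6]
target [433.7  36.5  36. ] shift [0.0003 0.0015 0.0005] rv [-0.0003  0.      0.0018]
t 3.75 tcp [432.4  36.5  36.8] fix [-103.2   35.7] open 57.28549369801136 ft [ 0.6 -0.5  0. ]
target [433.7  36.5  36. ] shift [0.0003 0.0012 0.0008] rv [ 0.0004 -0.0001  0.0018]
```

View pics/s3.png

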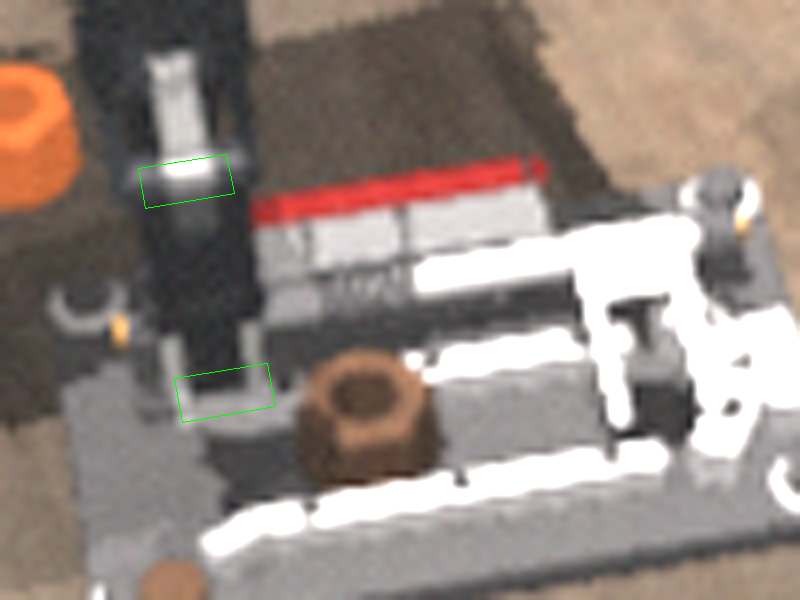

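Call:
jog_arm(
  steps=[
    {"x": 0, "y": 0, "z": 0, "ax": 0, "ay": 0, "az": 0, "hand": 0.5},
    {"x": 0, "y": 0, "z": 0, "ax": 0, "ay": 0, "az": 0, "hand": 0.5},
    {"x": 0, "y": 0, "z": 0.004, "ax": 0, "ay": 0, "az": 0, "hand": 0.5},
    {"x": 0, "y": 0, "z": 0.008, "ax": 0, "ay": 0, "az": 0, "hand": 0.5},
    {"x": 0, "y": 0, "z": 0.008, "ax": 0, "ay": 0, "az": 0, "hand": 0.5},
  ],
)

```text
t: 4.25
tool_pos: [431.7, 36.5, 27.8]
ee_rot: [[0.24, 0.971, -0.001], [0.971, -0.24, 0.0], [-0.0, -0.001, -1.0]]
ft_force: [-0.1, 0.3, -0.6]
opening: 64.0
```

```bash
python3 - <<'E'
from h import *
snap("s4",(-103,36,34))
move(-102,36,36)
E
```

```text
t 4.3 tcp [431.8  36.5  28. ] fix [-103.8   35.6] open 64.49010729610544 ft [-0.7 -0.5  0.7]
target [433.7  36.5  36. ] shift [ 0.0004  0.0018 -0.008 ] rv [-0.0008  0.0001  0.0021]
```

Call:
jog_arm(
  steps=[
    {"x": 0, "y": 0, "z": 0.002, "ax": 0, "ay": 0, "az": 0, "hand": 0.5},
    {"x": 0, "y": 0, "z": 0.004, "ax": 0, "ay": 0, "az": 0, "hand": 0.5},
    {"x": 0, "y": 0, "z": 0.004, "ax": 0, "ay": 0, "az": 0, "hand": 0.5},
  ],
)

```text
t: 4.6
tool_pos: [432.3, 36.7, 24.2]
ee_rot: [[0.239, 0.971, 0.0], [0.971, -0.239, 0.001], [0.001, 0.0, -1.0]]
ft_force: [-0.8, 1.6, 2.8]
opening: 64.1
```

```bash
python3 - <<'E'
from h import *
snap("s5",(-103,36,30))
move(-102,36,36)
E
```

```text
t 4.65 tcp [432.3  36.7  24.3] fix [-103.4   35.9] open 63.92546685916453 ft [-0.9  2.1  4.1]
target [433.7  36.5  36. ] shift [ 0.0001  0.0014 -0.0117] rv [ 0.0001 -0.0005  0.0023]
```

View pics/s5.png

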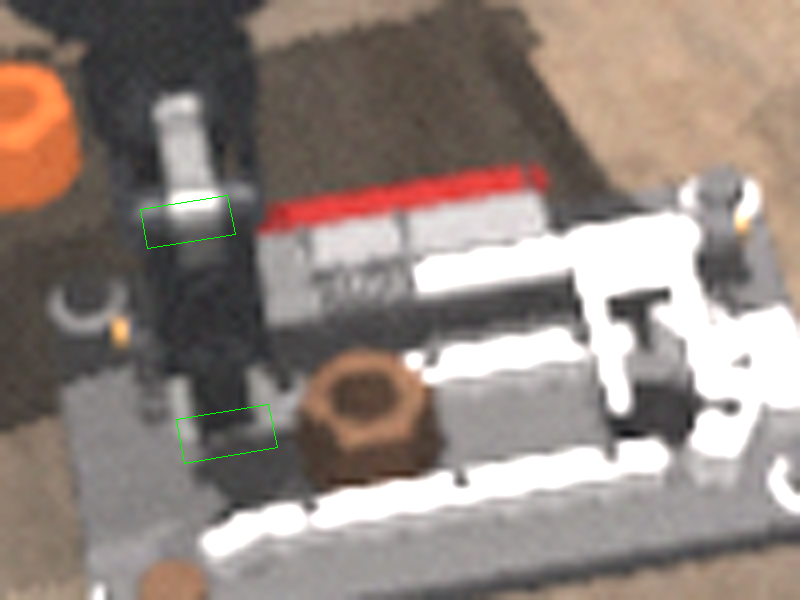

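Call:
jog_arm(
  steps=[
    {"x": 0, "y": 0, "z": 0.003, "ax": 0, "ay": 0, "az": 0, "hand": 0.5},
    {"x": 0, "y": 0, "z": 0.006, "ax": 0, "ay": 0, "az": 0, "hand": 0.5},
    {"x": 0, "y": 0, "z": 0.009, "ax": 0, "ay": 0, "az": 0, "hand": 0.5},
    {"x": 0, "y": 0, "z": 0.011, "ax": 0, "ay": 0, "az": 0, "hand": 0.5},
    {"x": 0, "y": 0, "z": 0.011, "ax": 0, "ay": 0, "az": 0, "hand": 0.5},
    {"x": 0, "y": 0, "z": 0.011, "ax": 0, "ay": 0, "az": 0, "hand": 0.5},
  ],
)

```text
t: 5.25
tool_pos: [432.2, 36.0, 13.2]
ee_rot: [[0.24, 0.971, 0.0], [0.971, -0.24, -0.001], [-0.001, 0.0, -1.0]]
ft_force: [-1.5, -0.5, 6.2]
opening: 64.3
```

```bash
python3 - <<'E'
from h import *
snap("s6",(-103,36,20))
move(-102,36,36)
E
```

```text
t 5.3 tcp [432.3  36.   13.2] fix [-103.3   35.2] open 63.82619883630064 ft [-1.5 -1.9  6.6]
target [433.7  36.5  36. ] shift [ 0.0007  0.0013 -0.0228] rv [0.0003 0.001  0.0018]
```

View pics/s6.png

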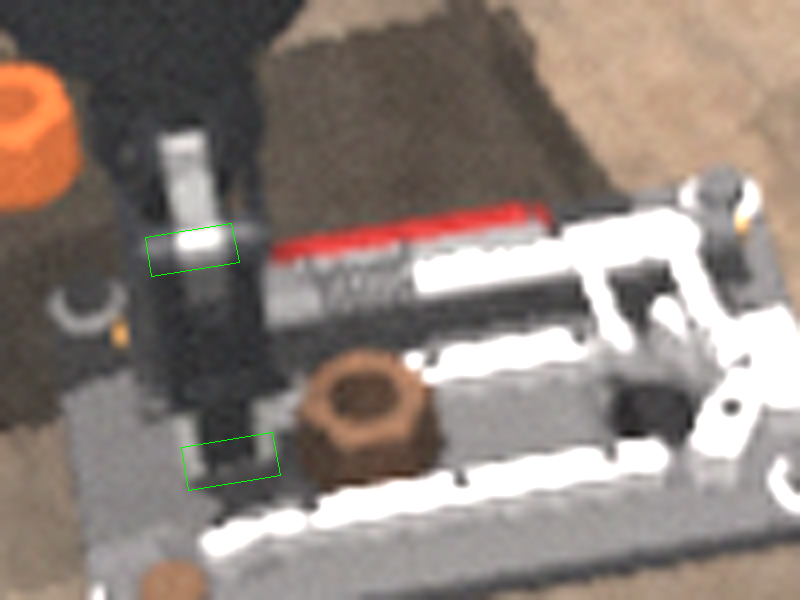

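Call:
jog_arm(
  steps=[
    {"x": 0, "y": 0.004, "z": 0, "ax": 0, "ay": 0, "az": 0, "hand": 0.5},
    {"x": 0, "y": 0.009, "z": 0, "ax": 0, "ay": 0, "az": 0, "hand": 0.5},
    {"x": 0, "y": 0.014, "z": 0, "ax": 0, "ay": 0, "az": 0, "hand": 0.5},
    {"x": 0, "y": 0.019, "z": 0, "ax": 0, "ay": 0, "az": 0, "hand": 0.5},
    {"x": 0, "y": 0.024, "z": 0, "ax": 0, "ay": 0, "az": 0, "hand": 0.5},
    {"x": 0, "y": 0.029, "z": 0, "ax": 0, "ay": 0, "az": 0, "hand": 0.5},
    {"x": 0, "y": 0.034, "z": 0, "ax": 0, "ay": 0, "az": 0, "hand": 0.5},
    {"x": 0, "y": 0.038, "z": 0, "ax": 0, "ay": 0, "az": 0, "hand": 0.5},
    {"x": 0, "y": 0.04, "z": 0, "ax": 0, "ay": 0, "az": 0, "hand": 0.5},
    {"x": 0, "y": 0.04, "z": 0, "ax": 0, "ay": 0, "az": 0, "hand": 0.5},
  ],
)

```text
t: 6.3
tool_pos: [470.4, 27.4, 12.9]
ee_rot: [[0.239, 0.971, -0.001], [0.971, -0.239, 0.001], [0.001, -0.002, -1.0]]
ft_force: [-1.1, 3.8, 4.4]
opening: 64.2
```

```bash
python3 - <<'E'
from h import *
snap("s7")
move(-102,36,36)
E
```

```text
t 6.35 tcp [470.4  27.4  12.9] fix [-64.1  36. ] open 64.06438544229545 ft [-1.4  3.7  5. ]
target [433.7  36.5  36. ] shift [ 0.0001 -0.0379 -0.023 ] rv [-0.0013 -0.0007  0.0024]
```

View pics/s7.png

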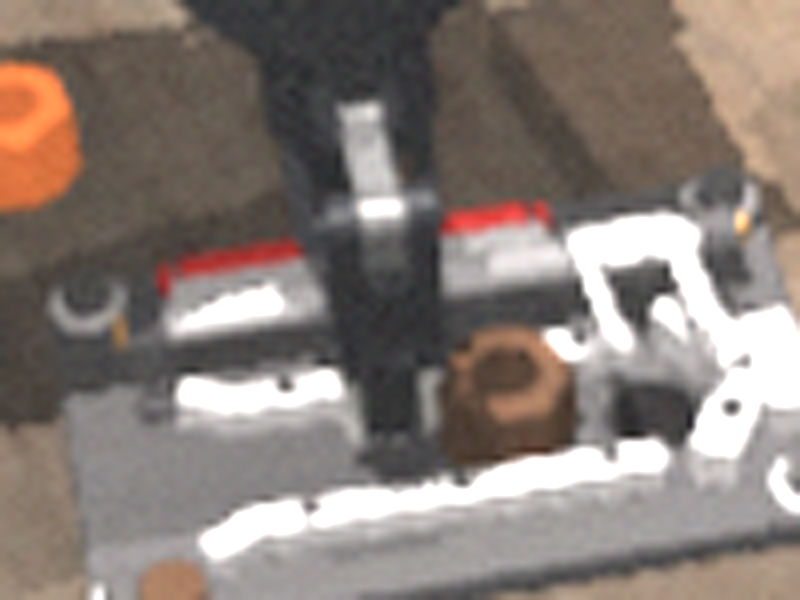

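Call:
jog_arm(
  steps=[
    {"x": 0, "y": 0.004, "z": 0, "ax": 0, "ay": 0, "az": 0, "hand": 0.5},
    {"x": 0, "y": 0.008, "z": 0, "ax": 0, "ay": 0, "az": 0, "hand": 0.5},
    {"x": 0, "y": 0.012, "z": 0, "ax": 0, "ay": 0, "az": 0, "hand": 0.5},
    {"x": 0, "y": 0.016, "z": 0, "ax": 0, "ay": 0, "az": 0, "hand": 0.5},
    {"x": 0, "y": 0.02, "z": 0, "ax": 0, "ay": 0, "az": 0, "hand": 0.5},
    {"x": 0, "y": 0.024, "z": 0, "ax": 0, "ay": 0, "az": 0, "hand": 0.5},
    {"x": 0, "y": 0.028, "z": 0, "ax": 0, "ay": 0, "az": 0, "hand": 0.5},
    {"x": 0, "y": 0.031, "z": 0, "ax": 0, "ay": 0, "az": 0, "hand": 0.5},
    {"x": 0, "y": 0.032, "z": 0, "ax": 0, "ay": 0, "az": 0, "hand": 0.5},
    {"x": 0, "y": 0.032, "z": 0, "ax": 0, "ay": 0, "az": 0, "hand": 0.5},
  ],
)

```text
t: 7.35
tool_pos: [501.7, 19.5, 13.1]
ee_rot: [[0.239, 0.971, -0.001], [0.971, -0.239, 0.001], [0.0, -0.001, -1.0]]
ft_force: [-2.2, 4.7, 4.4]
opening: 63.8
```

```bash
python3 - <<'E'
from h import *
snap("s8")
move(-102,36,36)
E
```

```text
t 7.4 tcp [501.7  19.5  13.1] fix [-31.9  36. ] open 64.059646256709 ft [-3.1  4.7  4.3]
target [433.7  36.5  36. ] shift [ 0.0002 -0.0701 -0.0228] rv [-0.0006 -0.0003  0.0023]
```

View pics/s8.png

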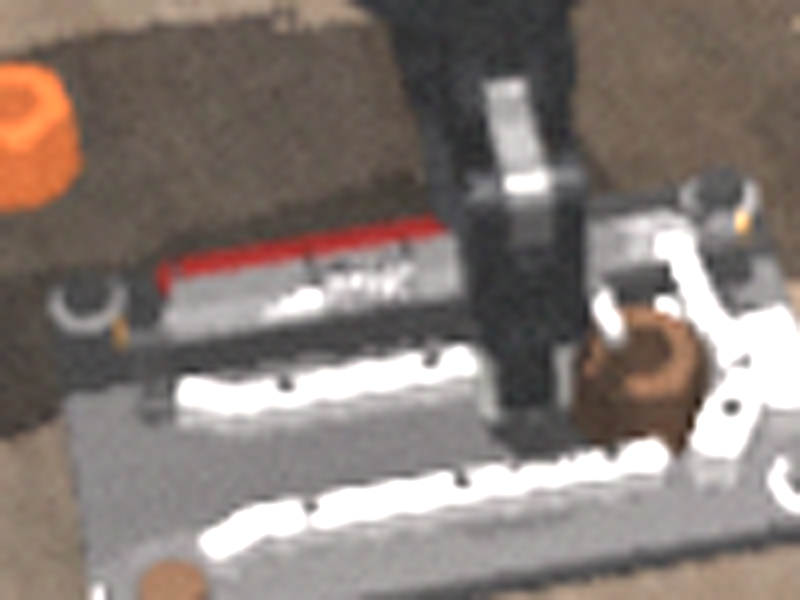

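Call:
jog_arm(
  steps=[
    {"x": 0, "y": 0.001, "z": 0, "ax": 0, "ay": 0, "az": 0, "hand": 0.5},
    {"x": 0, "y": 0.002, "z": 0, "ax": 0, "ay": 0, "az": 0, "hand": 0.5},
    {"x": 0, "y": 0.003, "z": 0, "ax": 0, "ay": 0, "az": 0, "hand": 0.5},
    {"x": 0, "y": 0.003, "z": 0, "ax": 0, "ay": 0, "az": 0, "hand": 0.5},
  ],
)

```text
t: 7.8
tool_pos: [504.6, 18.7, 13.2]
ee_rot: [[0.239, 0.971, -0.001], [0.971, -0.239, 0.0], [0.0, -0.001, -1.0]]
ft_force: [-3.0, 4.3, 4.4]
opening: 63.9
```

Not seated yet (no rise in axial force); I'll continue in 1 mm steps.

Call:
jog_arm(
  steps=[
    {"x": 0, "y": 0.001, "z": 0, "ax": 0, "ay": 0, "az": 0, "hand": 0.5},
    {"x": 0, "y": 0.002, "z": 0, "ax": 0, "ay": 0, "az": 0, "hand": 0.5},
    {"x": 0, "y": 0.002, "z": 0, "ax": 0, "ay": 0, "az": 0, "hand": 0.5},
  ],
)

```text
t: 8.1
tool_pos: [504.8, 18.5, 12.9]
ee_rot: [[0.239, 0.971, -0.004], [0.971, -0.239, 0.001], [-0.0, -0.004, -1.0]]
ft_force: [-7.8, 5.0, 7.9]
opening: 63.9
```

```bash
python3 - <<'E'
from h import *
snap("s9")
move(-102,36,36)
E
```

```text
t 8.15 tcp [504.8  18.5  12.9] fix [-28.7  35.8] open 63.698957531754196 ft [-7.6  5.3  7.6]
target [433.7  36.5  36. ] shift [ 0.0004 -0.0734 -0.0229] rv [-0.0037  0.0001  0.0021]
```

View pics/s9.png

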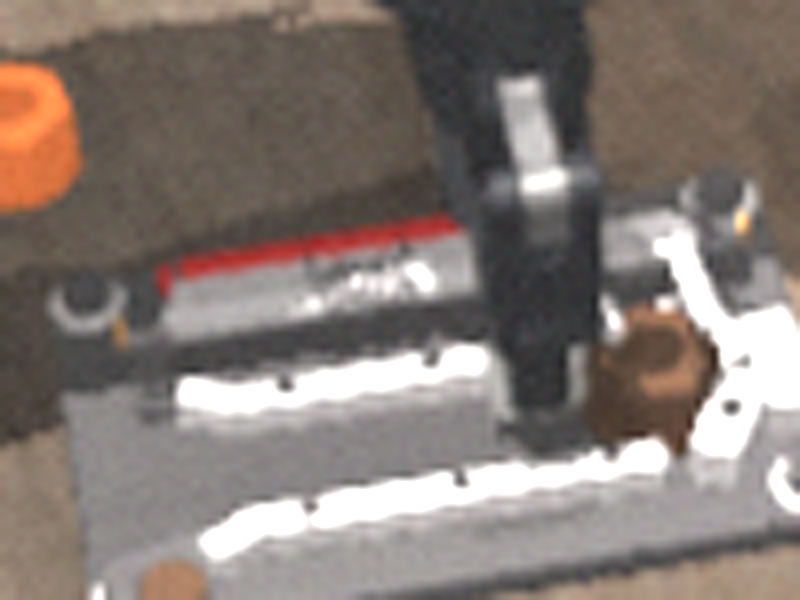

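Call:
jog_arm(
  steps=[
    {"x": 0, "y": 0.0015, "z": 0, "ax": 0, "ay": 0, "az": 0, "hand": 0.5},
    {"x": 0, "y": 0.0015, "z": 0, "ax": 0, "ay": 0, "az": 0, "hand": 0.5},
    {"x": 0, "y": 0.0015, "z": 0, "ax": 0, "ay": 0, "az": 0, "hand": 0.5},
  ],
)

```text
t: 8.45
tool_pos: [504.9, 18.5, 12.7]
ee_rot: [[0.24, 0.971, -0.006], [0.971, -0.24, 0.001], [-0.0, -0.006, -1.0]]
ft_force: [-12.2, 6.4, 10.5]
opening: 64.0
```

Call:
jog_arm(
  steps=[
    {"x": 0, "y": -0.004, "z": 0, "ax": 0, "ay": 0, "az": 0, "hand": 0.5},
    {"x": 0, "y": -0.008, "z": 0, "ax": 0, "ay": 0, "az": 0, "hand": 0.5},
    {"x": 0, "y": -0.012, "z": 0, "ax": 0, "ay": 0, "az": 0, "hand": 0.5},
    {"x": 0, "y": -0.012, "z": -0.004, "ax": 0, "ay": 0, "az": 0, "hand": 0.5},
    {"x": 0, "y": -0.012, "z": -0.008, "ax": 0, "ay": 0, "az": 0, "hand": 0.5},
    {"x": 0, "y": -0.012, "z": -0.012, "ax": 0, "ay": 0, "az": 0, "hand": 0.5},
    {"x": 0, "y": -0.012, "z": -0.016, "ax": 0, "ay": 0, "az": 0, "hand": 0.5},
    {"x": 0, "y": -0.012, "z": -0.03, "ax": 0, "ay": 0, "az": 0, "hand": 0.5},
    {"x": 0, "y": -0.012, "z": -0.06, "ax": 0, "ay": 0, "az": 0, "hand": 0.5},
    {"x": 0, "y": -0.012, "z": -0.1, "ax": 0, "ay": 0, "az": 0, "hand": 0.5},
  ],
)

```text
t: 9.45
tool_pos: [494.7, 20.4, 112.9]
ee_rot: [[0.24, 0.971, -0.005], [0.971, -0.24, -0.0], [-0.001, -0.004, -1.0]]
ft_force: [1.2, -0.9, -0.0]
opening: 64.0
```

Call:
jog_arm(
  steps=[
    {"x": 0, "y": -0.03, "z": -0.04, "ax": 0, "ay": 0, "az": 0, "hand": 0.5},
    {"x": 0, "y": -0.08, "z": -0.06, "ax": 0, "ay": 0, "az": 0, "hand": 0.5},
    {"x": 0, "y": -0.13, "z": -0.08, "ax": 0, "ay": 0, "az": 0, "hand": 0.5},
    {"x": 0, "y": -0.17, "z": -0.08, "ax": 0, "ay": 0, "az": 0, "hand": 0.5},
    {"x": 0, "y": -0.17, "z": -0.08, "ax": 0, "ay": 0, "az": 0, "hand": 0.5},
    {"x": 0, "y": -0.17, "z": -0.08, "ax": 0, "ay": 0, "az": 0, "hand": 0.5},
  ],
)

```text
t: 10.05
tool_pos: [331.2, 61.2, 193.7]
ee_rot: [[0.239, 0.971, 0.001], [0.971, -0.239, -0.001], [-0.0, 0.001, -1.0]]
ft_force: [0.8, 0.6, -0.5]
opening: 63.9
```

```bash
python3 - <<'E'
from h import *
snap("s10")
a=bot.camera("top");cv2.imwrite("pics/t10.png",cv2.resize(a[180:270,205:295],None,fx=6.6,fy=6.6,interpolation=cv2.INTER_CUBIC))
print(bot.place_of("scene","rusty_nut"));print(bot.place_of("top","rusty_nut"));
move(-102,36,36)
E
```

```text
[{'xyz': [527.6, -19.4, 11.8], 'confidence': 0.66}, {'xyz': [416.5, 138.0, 0.3], 'confidence': 0.62}, {'xyz': [429.9, -155.5, -3.4], 'confidence': 0.59}]
[{'xyz': [420.1, 140.6, 2.0], 'confidence': 0.63}, {'xyz': [426.4, -159.8, -1.9], 'confidence': 0.61}, {'xyz': [526.1, -23.9, 8.5], 'confidence': 0.58}, {'xyz': [477.9, 60.0, 30.7], 'confidence': 0.39}]
t 10.25 tcp [332.4  61.  193.1] fix [-206.2   35.3] open 63.93781665272956 ft [ 0.3 -0.2 -0.2]
target [433.7  36.5  36. ] shift [0.0005 0.1043 0.1571] rv [-0.0004  0.0003  0.0017]
```

View pics/s10.png

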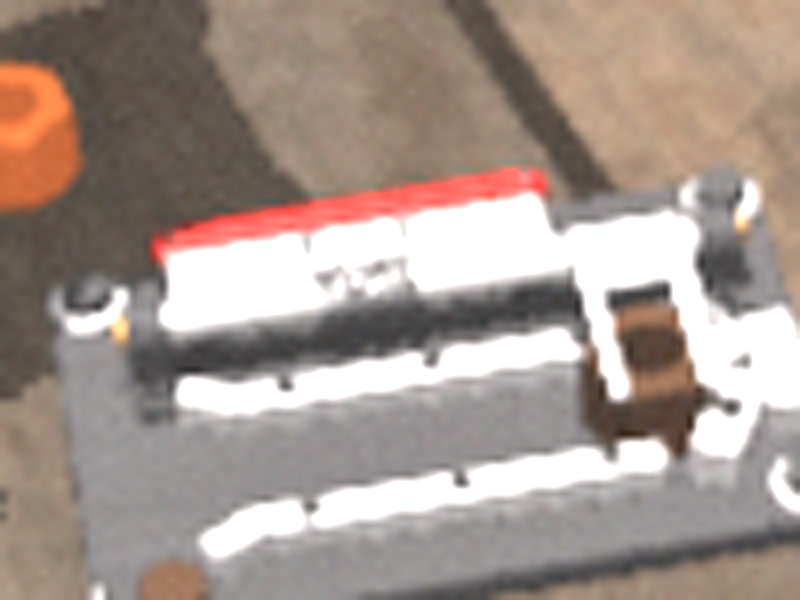

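View pics/t10.png

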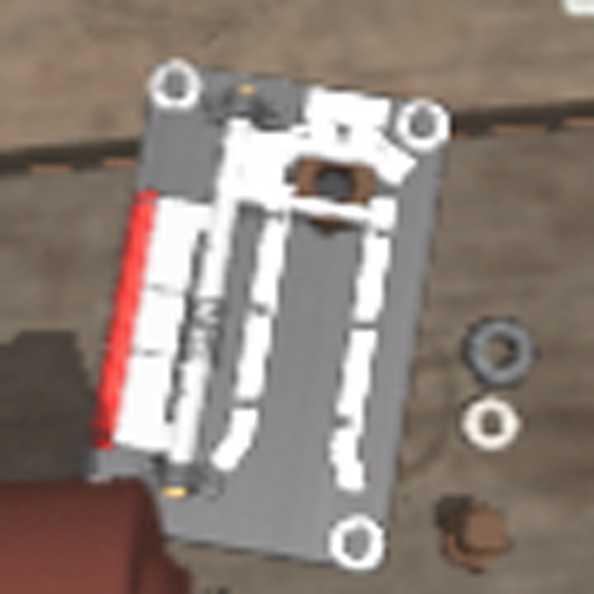

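```bash
python3 -c "
from station import bot
print(bot.hand_in())"
```

```text
the job is handed in; nothing more can be done
None
```

The rusty nut is in the V nest with the keeper resting on it, and I handed the job in at about 10 s of the 35 s allowed. The hand-in gives no verdict, so the result below rests on my own checks.

**What I did:** I set the opening to 64 mm and pressed the red thumb bar down with one fingertip. The bar pushed back with about 6.5 N and the picture showed the keeper up. With it held open, the other fingertip pushed the nut about 70 mm along the track. It stopped firmly in the nest: the tool advanced no further while the push force rose from about 4 N to 13 N. I then backed the fingers off about 10 mm, lifted them slowly so the keeper came down, and moved the arm clear.

**Last checks:**
- **Nut and keeper:** both cameras show the nut in the V with both prongs lying over it. The tool stopped at -28.7 mm in the fixture frame; I expected about -28.3 mm with the nut home.
- **Robot and neighbours:** the force reading was about zero, so the robot touches nothing. In the last top picture the black nut, grey nut and bolt look unmoved. I did not check the oil can afterwards, but the arm went nowhere near it.
- **Disagreement:** the place network put the nut 2 to 5 mm from the nest position I had fitted (523.6, -24.4 to 524, -23). Its own error is about 4 mm, so I trusted the hard stop and the pictures over it.
- **Not measured:** I read the keeper angle only from the pictures, not as a number.

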